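# Lay the standing carton down in the kit case and shut the lid

### The job

The lid of the small carrying case cannot be shut because the carton in its front bay was put in standing on end. With a fingertip push the carton high up so that it tips over along the bay, towards the jar, and comes to lie flat on the bay floor in the free space beside the jar, then push the lid down until it is fully shut. Do not lift or carry the carton, do not knock the jar over, and leave the other things in and around the case where they are.

Things in the scene. Friction and masses are not known exactly. Their poses are not given: they have to be found in the camera images.
- case: Light grey open carrying case, fixed on rubber feet, outside 151 mm (its x) by 226 mm (its y), rim 64 mm above the bench, walls 3 mm. Origin: centre of its underside, at bench height; z up, x from the front wall (folded black handle) to the back wall (hinge). Inside floor at z = 8 mm. A divider (top at z = 40 mm, x = 7.5 to 10.5 mm) parts the front bay from a back bay.
- case_bay (a point): Centre of the front bay's floor (case frame: x = -32.5, y = 0, z = 8 mm), axes as the case's. The bay is 80 mm wide (x) and 220 mm long (y). At the start the carton stands at one end of the bay, some 85 mm from this point along y, and the jar stands at the other end; which is at which end varies.
- case_hinge (a point): Middle of the lid's hinge axis, along the top of the case's back wall (case frame: x = 79.5, y = 0, z = 65 mm), axes as the case's. The hinge axis is parallel to the case's y.
- case_lid (a joint): Angle of the lid in rad: 0 = fully shut, lying on the rim; 1.57 = standing straight up; grows as it opens (to 1.9). It starts open at 1.45 to 1.72. The hinge is stiff: the lid stays at any angle where it is left, and about 2 to 4 N pushed square on it near its free edge move it.
- lid_edge (a point): Middle of the lid's free edge, on its outer face, 161 mm from the hinge axis. The lid is a light grey panel 232 mm long along the case's y. Its outer face (the top when shut) lies 5 mm outside the plane through the hinge axis and faces away from the robot when open. A skirt 6 mm deep along its edges points inward.
- carton: Cardboard carton, 68 x 112 x 34 mm, about 0.09 kg, standing on end in the front bay: 112 mm high, 68 mm across the bay, 34 mm along it, its top 120 mm above the bench. Falls by itself once leaned over 17 degrees. Origin: centre of the small end face it stands on; at the start z up, y along the bay, x across it (the case's axes); lying flat, z is level along the bay and y vertical (up or down).
- carton_center (a point): Centre of the carton: 64 mm above the bench while it stands on end, 25 mm when it lies flat on the bay floor. Lying, it is 112 mm long along the bay and has some 60 mm to spare between the jar and the bay's other end.
- jar: Translucent specimen jar with a lid, 43 mm across, 48 mm high, loose, standing in the front bay at the end away from the carton. Origin: centre of its underside; z up.
- slides: Stack of glass slides, 29 x 78 x 9 mm, lying in the back bay. Origin: centre of its underside.
- forceps: Steel forceps, 22 x 128 x 9 mm, lying in the back bay. Origin: centre of its underside.
- stain_bottle: Dark dropper bottle with a white cap, 34 mm across, 89 mm high, standing loose on the bench beyond the case's +y end. Origin: centre of its underside.
- dropper: Brown dropper bottle with a black cap, 34 mm across, 70 mm high, standing loose on the bench beyond the case's +y end, farther back. Origin: centre of its underside.
- petri: Petri dish, 64 mm across, 15 mm high, loose on the bench beyond the case's -y end. Origin: centre of its underside.

How it is judged:
By the outcome, as a careful person would: the job done as asked, in the order asked, and still so for the second after the job is handed in, with the robot touching nothing.
It also fails if it takes over 45 s, if anything falls off the work surface, if the arm or the gripper's body presses on something with over 40 N, if the wrist force passes 120 N, or if a joint passes its speed limit or range.

### The arm

A 6-joint arm with a two-finger parallel gripper is mounted at the origin on a cart in front of the work surface, level with it; the furniture and walls round the work are solid. World frame = base frame: x ahead of the robot, y to its left, z up, the work surface at z = 0. Lengths are in mm, angles in rad, forces in N, time in s.
With the tool pointing down it reaches from about 400 to 825 mm from the base axis. Payload 7 kg.
Tool frame: the origin (TCP) lies at the very end of the fingers, on their centre line; the grasp point (between the pads) lies 19 mm behind it; z points along the fingers, y is the direction in which the jaws open and shut (so a half turn about z gives the same grasp; the last joint's range is limited). The gripper opens to 88 mm and grips with 3 to 60 N. Pads are 19 mm wide; open, the fingers measure 130 mm over their backs; the gripper's body (78 mm by 193 mm) begins 47 mm behind the grasp point.
Start: joints at [1.402, 0.359, 0.012, 0, -1.224, -0.288], TCP at [297.733, 605.764, 226.561] pointing down, gripper open.
Joint ranges: [-3.07, 3.07], [-1.43, 2.12], [-1.02, 1.25], [-3.03, 1.67], [-3.05, -0], [-3.03, 3.03]. Speed limits (rad/s): [2.39, 2.39, 3.01, 3.14, 3.14, 3.14].

### API

Orientations are given as a unit quaternion [x, y, z, w].
In Python, from plant import bot gives the robot as it stands. Calls block until the motion is done:
- bot.move_ptp(position, orientation): joint-space move of the TCP to a pose.
- bot.line_to(position, velocity=150, ori=None): straight line of the TCP; ori=None keeps the orientation; velocity is the mean speed in mm/s.
- bot.move_joints(angles): joint-space move.
- bot.move_gripper(opening, force=None): finger opening in mm; force is the grip in N (None keeps the last); returns when the fingers have stopped.
- bot.pause(seconds).
- bot.solve_ik(position, orientation): joint angles nearest the present ones, or None.
- bot.read_state(): the state.
- bot.camera(name): name is "scene" or "top" or "wrist"; returns the picture (480x640x3 uint8, red, green, blue); there is no depth.
- bot.get_calibration(name): a dict with "fx", "fy", "cx", "cy" (pixels), "view" (4x4, takes a point from world to camera coordinates); the wrist camera has in their place "T_tool_cam" (4x4, takes a point from camera to tool coordinates, whose origin is the TCP and whose axes are the flange's). Camera axes: x right, y up, looking along -z (the intrinsics and any distortion apply to the point x, -y, -z); pixel columns grow to the right and rows downward; lengths in mm; the calibration is good to about 2 mm. A picture is of the moment at which its call begins: read the wrist's pose just before it. get_calibration takes no time and is no camera call.
A pose or a line that the arm cannot do raises bot.Unreachable and nothing moves.
- bot.close_job(): hands the job in, once; it reports no verdict.
The state is a dict: "t": time; "joint_pos": joint angles; "qvel": joint speeds; "tau": joint torques, N m; "tcp_pos": TCP position; "eef_rot": TCP orientation; "contact_force": force on the tool from outside, world axes, zero at the start; "moment": the same for the moment, N m; "width": finger opening in mm.
Only numpy, scipy, OpenCV 4.12 (cv2) and the standard library are available. Lean on these libraries where they do the work, as an engineer would, in place of code of your own. Each camera call takes 0.05 s, during which the arm holds its last target. There are 200 camera calls.

## Working session

There is one attempt and no reset: what is moved stays moved. The work goes in short steps, each a Python script; the robot and the scene stay as the last script left them, time stands still between calls to the robot, and variables do not carry over. Pictures are saved under pics/ and viewed, about 8 in all and at most 12, crops included, and the job is handed in when it is done.

```bash
mkdir -p pics; ls
python3 - <<'E'
from plant import bot
import cv2
for n in("scene","top"):
    cv2.imwrite(f"pics/{n}0.png",bot.camera(n)[:,:,::-1]); c=bot.get_calibration(n);print(n,c)
print(bot.get_calibration("wrist")); s=bot.read_state();print(s)
E
```

```text
pics
scene {'fx': 503.7925224134197, 'fy': 503.7925224134197, 'cx': 316.47936740796627, 'cy': 240.01422266718882, 'view': array([[ 6.02908540e-01, -7.97649255e-01,  1.60299371e-02,
        -3.12038832e+02],
       [ 4.47108628e-01,  3.54454339e-01,  8.21252700e-01,
        -2.99901397e+02],
       [-6.60753485e-01, -4.87973142e-01,  5.70339412e-01,
        -5.69887201e+02],
       [ 0.00000000e+00,  0.00000000e+00,  0.00000000e+00,
         1.00000000e+00]])}
top {'fx': 446.0355493510611, 'fy': 446.0355493510611, 'cx': 313.79798006022907, 'cy': 246.43387063519157, 'view': array([[ 2.61581677e-02, -9.99650288e-01, -3.87960886e-03,
         1.06338127e+01],
       [ 9.82194904e-01,  2.49787838e-02,  1.86196754e-01,
        -5.35074198e+02],
       [-1.86034731e-01, -8.68109795e-03,  9.82504818e-01,
        -9.42378545e+02],
       [ 0.00000000e+00,  0.00000000e+00,  0.00000000e+00,
         1.00000000e+00]])}
{'fx': 350.35216077972115, 'fy': 350.35216077972115, 'cx': 317.2867449478279, 'cy': 241.5037610221321, 'T_tool_cam': array([[ 7.97118602e-04,  9.57785707e-01,  2.87482007e-01,
   
[... 261 characters left out ...]
1.00000000e+00]])}
{'t': 0.1, 'joint_pos': array([ 1.40209596e+00,  3.59329883e-01,  1.11513175e-02, -2.73140856e-04,
       -1.22409536e+00, -2.88064265e-01]), 'qvel': array([-0.00066215, -0.00291825,  0.0024261 ,  0.00060811,  0.00037009,
        0.00185693]), 'tau': array([-1.61674579e-03, -5.84163022e+01,  2.93753564e+01,  7.01573387e+00,
        1.01985087e-02, -5.76205434e-05]), 'tcp_pos': array([297.57267381, 605.38774393, 225.71366199]), 'eef_rot': array([ 9.74023113e-01, -2.26447373e-01, -8.41146852e-05,  7.45141231e-04]), 'contact_force': array([-0.61263855,  0.05604693, -0.41312861]), 'moment': array([ 3.97923385e-02,  7.55058330e-03, -8.33332396e-05]), 'width': 87.81307252460051}
```

View pics/scene0.png

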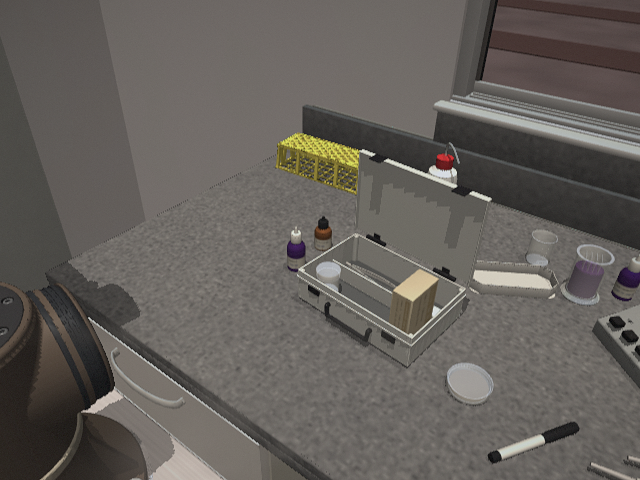

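View pics/top0.png

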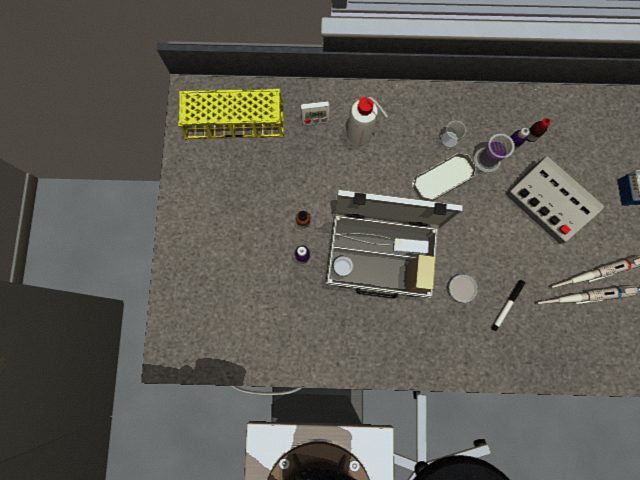

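The carton stands at the -y end (top image, about 425,272) and the jar at the +y end (343,266). The lid is open. I'll zoom in to get the rim corners.

Run:
```python
import cv2,numpy as np
a=cv2.imread("pics/top0.png")[180:310,320:480]
cv2.imwrite("pics/topz.png",cv2.resize(a,None,fx=5,fy=4.6,interpolation=cv2.INTER_CUBIC))
a=cv2.imread("pics/scene0.png")[145:365,280:500]
cv2.imwrite("pics/scenez.png",cv2.resize(a,(600,600),interpolation=cv2.INTER_CUBIC))
```

```text
(no output)
```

View pics/topz.png

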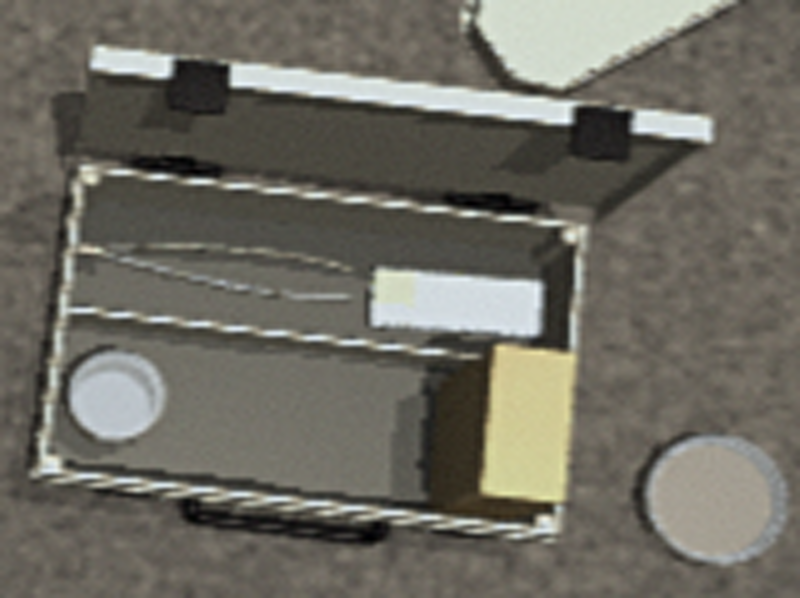

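View pics/scenez.png

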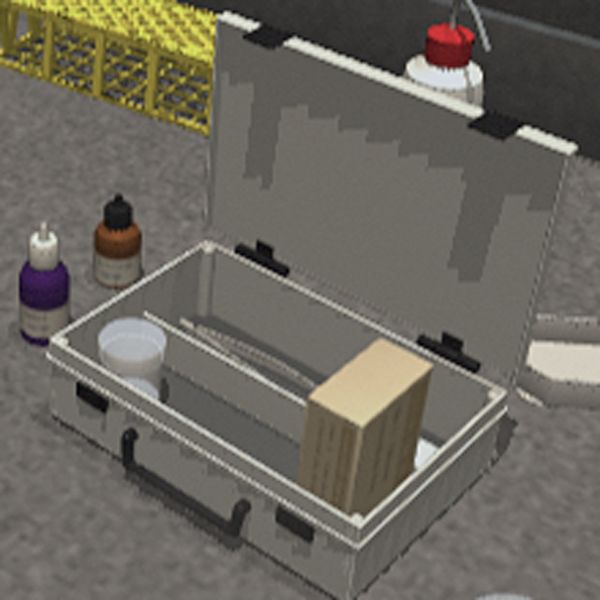

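Rim corners, lid edge corners, carton top and jar are clear in both zooms. Next I'll fit the poses from these pixels.

```bash
cat > h.py <<'E'
import numpy as np
from plant import bot
from scipy.spatial.transform import Rotation as R
def proj(n,P):
    c=bot.get_calibration(n);V=c["view"];p=np.atleast_2d(P)@V[:3,:3].T+V[:3,3]
    return np.c_[c["cx"]+c["fx"]*p[:,0]/-p[:,2], c["cy"]-c["fy"]*p[:,1]/-p[:,2]]
def world(case,P):
    x,y,a=case; P=np.atleast_2d(P); return R.from_euler('z',a).apply(P)+[x,y,0]
def lidpts(th,P): # P: (dist from hinge, y, height above hinge plane when shut)
    P=np.atleast_2d(P); c,s=np.cos(th),np.sin(th)
    return np.c_[79.5-P[:,0]*c+P[:,2]*s, P[:,1], 65+P[:,0]*s+P[:,2]*c]
def ray(n,uv,z):
    c=bot.get_calibration(n);V=c["view"];d=V[:3,:3].T@[(uv[0]-c["cx"])/c["fx"],-(uv[1]-c["cy"])/c["fy"],-1]
    o=-V[:3,:3].T@V[:3,3]; return o+d*(z-o[2])/d[2]
E
python3 - <<'E'
from h import *
from scipy.optimize import least_squares
tz=lambda a:np.array(a)/[5,4.6]+[320,180]-.4
sz=lambda a:np.array(a)/(600/220)+[280,145]-.3
rim=np.array([[-75.5,113,64],[-75.5,-113,64],[75.5,113,64],[75.5,-113,64]])
rt=tz([(35,472),(557,537),(78,168),(588,228)]); rs=sz([(52,352),(355,540),(207,243),(507,400)])
ld=[[161,116,5],[161,-116,5]]; lt=tz([(93,45),(714,118)]); ls=sz([(218,13),(577,148)])
def f(q,n=("top","scene")):
    W=world(q[:3],rim);L=world(q[:3],lidpts(q[3],ld)); r=[]
    if "top" in n: r+=[proj("top",W)-rt,proj("top",L)-lt]
    if "scene" in n: r+=[proj("scene",W)-rs,proj("scene",L)-ls]
    return np.vstack(r).ravel()
for n in(("top",),("scene",),("top","scene")):
    s=least_squares(lambda q:f(q,n),[560,0,0,1.57]);print(n,s.x.round(3),s.fun.round(1))
q=s.x;np.save("case.npy",q)
inv=lambda p:R.from_euler('z',-q[2]).apply(p-np.r_[q[:2],0])
print("carton top", inv(np.mean([ray("top",p,120) for p in tz([(497,345),(577,352),(567,500),(482,495)])],0)))
print("jar", inv(ray("top",tz((117,396)),56)))
print("petri", inv(ray("top",tz((715,500)),15)))
for n,uv,z in(("stain","302 250",89),("dropper","303 213",70)):print(n,inv(ray("top",np.array(uv.split(),float),z)))
E
```

```text
('top',) [ 5.15803e+02 -1.26065e+02 -1.09000e-01  1.56300e+00] [ 0.   0.5  0.1  0.4  0.2 -0.6 -0.2 -0.4 -0.  -0.1 -0.1  0.1]
('scene',) [ 5.09894e+02 -1.30271e+02 -1.02000e-01  1.55000e+00] [-3.  -2.3  1.6 -0.7 -1.1  0.5  0.4 -0.6  1.4  1.1  0.3  1.7]
('top', 'scene') [ 5.13382e+02 -1.27874e+02 -1.04000e-01  1.56400e+00] [ 1.   1.9  1.2  1.4  0.8  0.7  0.5  0.5  0.7  1.4  0.8  0.9 -2.8 -4.
  1.1 -2.9 -1.  -0.8 -0.2 -2.2  2.4 -0.3  0.3 -0.2]
carton top [-29.8002079  -81.82515245 120.        ]
jar [-30.11598902  84.41406195  56.        ]
petri [ -40.21690325 -191.71225952   15.        ]
stain [-12.86921552 176.54930821  89.        ]
dropper [ 73.17867198 186.58239018  70.        ]
```

The top-camera fit is within 0.6 px: case at (515.8, -126.1), yaw -0.109, lid 1.563. The carton and jar both land where the task text says they should. The scene camera is a few mm off, which points to distortion, so I'll use the top fit. Next I check reachability.

```bash
cat >> h.py <<'E'
CASE=(515.8,-126.1,-0.109)
Rc=R.from_euler('z',CASE[2])
Qa=(Rc*R.from_matrix(np.array([[-1,0,0],[0,1,0],[0,0,-1]]).T)).as_quat() # tool x to -x case
Qb=(Rc*R.from_matrix(np.diag([1,-1,-1]))).as_quat()
W=lambda x,y,z: world(CASE,[x,y,z])[0]
E
python3 - <<'E'
from h import *
for n,Q in(("a",Qa),("b",Qb)):
  print(n)
  for P in([430,300,330],[420,-20,330],W(-36,-150,220),W(-36,-150,105),W(-36,-85,105),W(0,0,290),W(125,0,290),W(125,0,190),W(60,0,190),W(-60,0,68)):
    s=bot.solve_ik(P,Q);print(np.round(P),None if s is None else np.round(s,2))
E
```

```text
a
[430 300 330] [ 0.98  0.06 -0.14  0.   -1.37 -2.66]
[420 -20 330] [ 0.43 -0.14 -0.32  0.   -1.38 -2.11]
[ 464. -271.  220.] [-0.16  0.14 -0.3   0.   -1.13 -1.52]
[ 464. -271.  105.] [-0.16  0.25 -0.45  0.   -0.87 -1.52]
[ 471. -207.  105.] [-0.03  0.21 -0.5   0.   -0.86 -1.65]
[ 516. -126.  290.] [ 0.13  0.08 -0.2   0.   -1.29 -1.81]
[ 640. -140.  290.] [ 0.08  0.3   0.06  0.   -1.34 -1.76]
[ 640. -140.  190.] [ 0.08  0.35 -0.09  0.   -1.13 -1.76]
[ 575. -133.  190.] [ 0.1   0.25 -0.23  0.   -1.09 -1.78]
[ 456. -120.   68.] [ 0.16  0.2  -0.63  0.   -0.74 -1.84]
b
[430 300 330] [ 0.98  0.06 -0.14  0.   -1.37  0.48]
[420 -20 330] [ 0.43 -0.14 -0.32  0.   -1.38  1.04]
[ 464. -271.  220.] [-0.16  0.14 -0.3   0.   -1.13  1.63]
[ 464. -271.  105.] [-0.16  0.25 -0.45  0.   -0.87  1.63]
[ 471. -207.  105.] [-0.03  0.21 -0.5   0.   -0.86  1.49]
[ 516. -126.  290.] [ 0.13  0.08 -0.2   0.   -1.29  1.33]
[ 640. -140.  290.] [ 0.08  0.3   0.06  0.   -1.34  1.38]
[ 640. -140.  190.] [ 0.08  0.35 -0.09  0.   -1.13  1.38]
[ 575. -133.  190.] [ 0.1   0.25 -0.23  0.   -1.09  1.36]
[ 456. -120.   68.] [ 0.16  0.2  -0.63  0.   -0.74  1.3 ]
```

Run:
```python
from h import *
import cv2
bot.move_ptp([430,300,330],Qa); bot.move_gripper(0)
bot.move_ptp([420,-20,330],Qa)
bot.move_ptp(W(-33,-152,220),Qa); bot.line_to(W(-33,-152,106))
f0=bot.read_state()["contact_force"]
print(f0,bot.read_state()["tcp_pos"],bot.read_state()["t"])
for y in np.arange(-140,-80,3):
    bot.line_to(W(-33,y,106),40)
    f=Rc.inv().apply(bot.read_state()["contact_force"]-f0); print(y,f.round(1))
    if y>=-92: break
bot.line_to(W(-33,-120,106),80)
bot.pause(.5); print(bot.read_state()["t"])
a=bot.camera("top")[180:310,320:480,::-1]; b=bot.camera("scene")[195:365,280:500,::-1]
cv2.imwrite("pics/p1.png",np.hstack([cv2.resize(a,(400,400)),cv2.resize(b,(400,400))]))
```

```text
[-0.06203641 -0.22227318  0.16519017] [ 467.27026899 -273.54805307  107.04629679] 6.775
-140 [-0.6 -0.   0.1]
-137 [ 0.6  0.8 -0.4]
-134 [-0.1  0.2  0.1]
-131 [1.1 0.3 0.4]
-128 [ 0.7  0.2 -1. ]
-125 [ 0.2  1.  -0.4]
-122 [ 0.   1.2 -0.3]
-119 [ 0.7  0.4 -0.2]
-116 [ 0.7  0.4 -0.2]
-113 [ 1.   0.  -0.5]
-110 [-0.   0.4 -0.3]
-107 [ 0.9 -0.3  0.4]
-104 [0.4 0.2 0.5]
-101 [0.3 0.4 0.5]
-98 [ 0.2  0.1 -0.3]
-95 [ 0.4  0.7 -0.8]
-92 [-1.2  0.  -0.2]
12.225
```

View pics/p1.png

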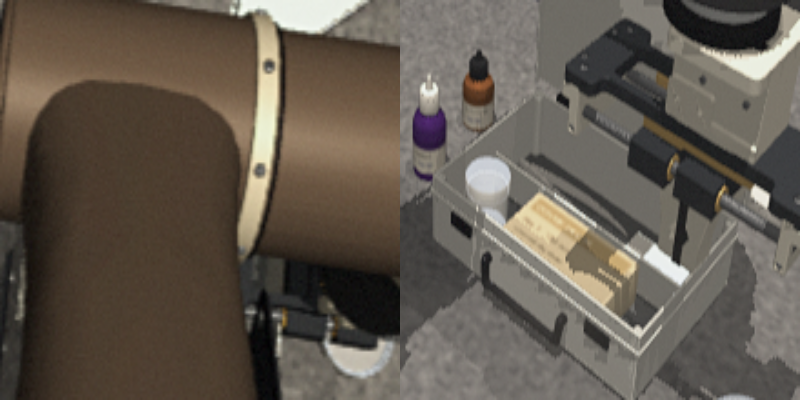

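Right panel (scene): the carton lies flat in the bay and the jar stands beside it, upright. The arm blocks the top view. I'll retreat upward and take a wrist look in transit to confirm the fit before closing.

Run:
```python
from h import *
import cv2
bot.line_to(W(-33,-120,300),250); bot.line_to(W(-20,0,310),250)
cv2.imwrite("pics/w.png",np.hstack([cv2.resize(bot.camera("wrist")[:,:,::-1],(400,300)),cv2.resize(bot.camera("scene")[145:365,280:500,::-1],(400,300))]))
s=bot.read_state();print(s["t"],s["tcp_pos"])
```

```text
13.9833 [ 495.50955402 -124.31608427  309.15023382]
```

View pics/w.png

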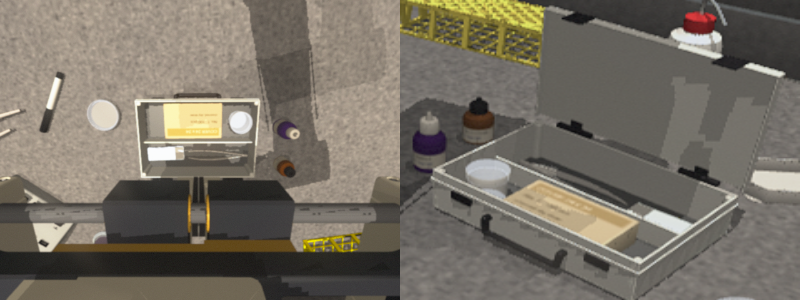

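The carton is flat (wrist panel about 195,120), clear of the upright jar (240,122), and the other items look unmoved. Next I close the lid from behind along its arc.

```bash
cat > lid.py <<'E'
from h import *
bot.line_to(W(120,0,310),220); bot.line_to(W(120,0,208),150)
f0=bot.read_state()["contact_force"]; r=145
ok=True
for th in np.append(np.arange(1.62,0.05,-0.1),[0.03,0,-.015]):
    c=lidpts(th,[r,0,5])[0]
    bot.line_to(W(c[0]+9.5*min(1,1),0,c[2]),60 if th>.1 else 25)
    f=Rc.inv().apply(bot.read_state()["contact_force"]-f0); print(round(th,2),c.round(),f.round(1))
    if np.linalg.norm(f)>25: print("stop");break
print(bot.read_state()["t"],bot.read_state()["tcp_pos"])
E
python3 lid.py
```

```text
1.62 [ 92.   0. 210.] [-1.1  0.1 -0.3]
1.52 [ 77.   0. 210.] [-0.8  0.3 -1.6]
1.42 [ 63.   0. 209.] [-1.6 -0.4 -1.3]
1.32 [ 48.   0. 207.] [-1.2 -0.  -1.3]
1.22 [ 34.   0. 203.] [-0.9  0.8 -0.5]
1.12 [ 21.   0. 198.] [-0.7 -0.3 -0.2]
1.02 [  8.   0. 191.] [-1.3  1.  -1.1]
0.92 [ -4.   0. 183.] [-0.9  0.6 -0.8]
0.82 [-16.   0. 174.] [-0.6  0.4 -1. ]
0.72 [-26.   0. 164.] [-0.3 -0.  -1.2]
0.62 [-36.   0. 153.] [-0.9 -0.4 -1.1]
0.52 [-44.   0. 141.] [-0.9  0.5 -0.5]
0.42 [-51.   0. 129.] [-1.   0.3 -0.2]
0.32 [-57.   0. 115.] [-1.2 -0.7 -0.4]
0.22 [-61.   0. 102.] [-0.3 -1.  -1.3]
0.12 [-64.   0.  87.] [-1.4 -0.4 -0.6]
0.03 [-65.   0.  74.] [-0.7  0.2 -1.3]
0.0 [-66.   0.  70.] [-2.4  0.3  4. ]
-0.02 [-66.   0.  68.] [-9.7  3.5 27.7]
stop
23.1917 [ 460.51099137 -120.07197306   69.86482441]
```

The lid met the rim: 28 N upward with the tip at z = 69.9 mm, against 70 mm expected. I'll retreat and verify.

Run:
```python
from h import *
import cv2
bot.line_to(W(-56,0,90),60); bot.line_to(W(-56,0,330),250)
bot.move_ptp([380,330,380],Qa); bot.pause(.3)
s=bot.read_state();print(s["t"],s["contact_force"].round(1))
t=bot.camera("top")[:,:,::-1];sc=bot.camera("scene")[:,:,::-1]
cv2.imwrite("pics/end.png",np.hstack([cv2.resize(t[160:320,280:480],(400,320),interpolation=3),cv2.resize(sc[190:390,270:520],(400,320),interpolation=3)]))
q=[[161,116,5],[161,-116,5],[-3,116,5],[-3,-116,5]]
for th in (0,.03):
  P=world(CASE,lidpts(th,q))
  print(th,((proj("top",P)-[280,160])*2).round(),((proj("scene",P)-[270,190])*1.6+[400,0]).round())
```

```text
26.8 [ 0.5 -0.2  0.2]
0 [[ 90. 250.]
 [306. 279.]
 [109. 103.]
 [319. 131.]] [[436. 122.]
 [624. 238.]
 [538.  60.]
 [720. 151.]]
0.03 [[ 90. 249.]
 [307. 279.]
 [109. 103.]
 [319. 130.]] [[436. 118.]
 [625. 234.]
 [538.  60.]
 [720. 151.]]
```

View pics/end.png

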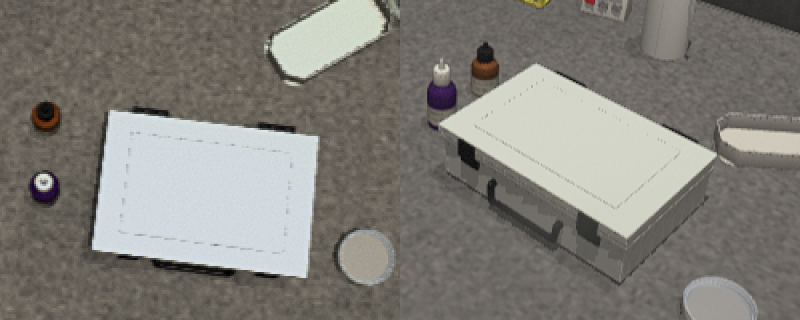

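The end picture shows the lid lying flat on the rim, with its corners (93,250), (306,277), (109,111) and (319,136) close to the shut prediction. The petri dish and both bottles are where they were.

```bash
python3 -c "
from plant import bot
print(bot.close_job())"
```

```text
the job is handed in; nothing more can be done
None
```

The carton is lying flat beside the jar and the lid is shut. I handed the job in at about 27 s of the 45 s allowed.

- **Carton:** I pushed it high up with the closed fingertips and it tipped along the bay towards the jar. The wrist and scene pictures taken before closing showed it flat on the bay floor, with the jar still upright and a visible gap between them. The slides and forceps looked unmoved.
- **Lid:** I pushed it down from behind along its arc. At the end it resisted with about 28 N with the tip at z = 69.9 mm, against 70 mm expected when shut. After the arm retreated, the pictures still showed it lying on the rim.
- **Surroundings:** The petri dish and both bottles were within about 2 px of where they started, and the arm was clear of everything when I handed in.

Some checks disagreed or were weak:
- **Camera fit:** The scene-camera fit differed from the top-camera fit by up to 6 mm, so I used the top camera, which fitted within 0.6 px.
- **Lid corners:** The back lid corners in the last top picture were 5–8 px (in the 2x crop) off my prediction, probably from that fit. At that level the pictures alone could not tell shut from 0.03 rad open, so the contact height and force are the main evidence that the lid is fully shut.
- **Forces:** The readings stayed near noise during the carton push and most of the lid travel, below the 2 to 4 N expected from the hinge.

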